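# Open the covered bay of the clip rack and snap the spatula and scoop in

## Task

Make room in the compounding rack for the scoop: with the spatula's blade in the notch at the cover's front, pry the white cover up out of its spring clip (do not pull it out with the fingers), then lift it off and lay it flat on the worktop. Press the spatula and the scoop down into the two free bays, one tool in each, lying along the bay, until each snaps fully home in both its clips, and let go. Leave the pestle in its bay and do not upset the bottle or the medicine box.

Things in the scene. Friction and masses are not known exactly. Their poses are not given: they have to be found in the camera images.
- rack: grey and aluminium bench rack for tools, 168 x 266 x 99 mm, fixed. Origin on the worktop below the middle bay's point; x along the bays from the front (-x, robot side) to the back, y across the three bays, z up. Four upright dividers 5 mm thick at y = +-36.5 and +-109.5 mm, x -84 to 66, tops at z = 99, leave bays 68 mm wide, open at front and back
- rail_edge (a point): middle of the front rail's upper front edge (x = -90, z = 63 mm in the rack's frame): the fulcrum for prying, 8 mm in front of the cover. Two aluminium rails run along the rack's y, x -90 to -28 and 28 to 72 mm, tops at z = 63; between them (x -28 to 28) it is open down to the worktop, room for fingers
- bay_l (a point): left bay (rack y = +73, z = 80 mm): where the middle of a handle lies when home; axes as the rack's. On each rail, at x = -35 and 35 mm, a spring-steel clip 12 mm wide: two jaws, mouth about 18 mm wide at z = 92, lean apart as a 16 mm handle is pressed straight down and close over it. A handle rests on closed jaws with its axis near z = 92, is home at 80. Both clips of a bay take about 12 N
- bay_m (a point): the same point of the middle bay (y = 0), with the same clips; this bay starts empty
- bay_r (a point): the same point of the right bay (y = -73 mm), with the same clips
- cover: white plastic cover, 146 x 64 x 36 mm, 70 g, starts snapped into the left or right bay, top level with the dividers (2 mm gaps: no finger room). Origin in the plane of its feet below the bay's point (rack z = 63); x to the back, -82 to 64 mm. Only a rib under it (x = -35) is held, by the front clip: it tips up about its back end. Pried up, it can be taken across its 64 mm sides near the front
- cover_notch (a point): upper edge of the pry notch, mid-width, at the cover's front face (x = -82 mm). The notch is 34 mm wide, 36 mm deep, open to the front, 5.5 mm high above the rail (8 mm at the mouth). About 5 N lifts it; the clip lets go for good once this point has risen some 12 mm. The cover then stays up, tilted about 0.13 rad on the closed jaws, its front top 15 to 20 mm above the dividers
- spatula: cranked spatula, 157 mm long, 90 g. Origin on the underside below the middle of the handle; x towards the blade, z up as it lies. Black round handle 16 mm thick, x -52 to 52 mm, its axis 8 mm above the origin; flat steel blade 22 mm wide, 3 mm thick, x 57 to 105 mm with a round tip, its underside level with the underside of the handle
- spatula_mid (a point): middle of the spatula's handle, on its axis: the point that belongs at a bay's point (either way round)
- spatula_tip (a point): tip of the blade, on its underside, 105 mm from the handle's middle
- scoop: aluminium powder scoop, 162 mm long, 100 g. Origin on the underside below the middle of the handle; x towards the bowl, z up as it lies. Round handle 16 mm thick, x -52 to 52 mm, axis 8 mm above the origin; flat-bottomed bowl, x 50 to 110 mm, 46 mm wide, up to 26 mm high, its underside level with the handle's
- scoop_mid (a point): middle of the scoop's handle, on its axis: the point that belongs at a bay's point (either way round)
- pestle: white pestle, 155 mm long, 120 g, starting snapped into the left or right bay, whichever the cover does not close. Origin on the axis in the middle of its 16 mm handle; x along it towards the 33 mm head
- tall_bottle: white tablet bottle, 37 mm across, 82 mm high, standing on the worktop; origin at the centre of its base
- green_box: green and white medicine box, 35 x 90 x 52 mm, lying on the worktop; origin at the centre of its underside

How it is judged:
By the outcome, as a careful person would: the job done as asked, in the order asked, and still so for the second after the job is handed in, with the robot touching nothing.
It also fails if it takes over 72 s, if anything falls off the work surface, if the arm or the gripper's body presses on something with over 40 N, if the wrist force passes 120 N, or if a joint passes its speed limit or range.

## Robot

A 6-joint arm with a two-finger parallel gripper is mounted at the origin on a cart in front of the work surface, level with it; the furniture and walls round the work are solid. World frame = base frame: x ahead of the robot, y to its left, z up, the work surface at z = 0. Lengths are in mm, angles in rad, forces in N, time in s.
With the tool pointing down it reaches from about 350 to 975 mm from the base axis. Payload 7.1 kg.
Tool frame: the origin (TCP) lies between the finger pads; the fingertips stand 17 mm ahead of it and the grasp point (between the pads) lies 2 mm behind it; z points along the fingers, y is the line along which they close (so a half turn about z gives the same grasp; the last joint's range is limited). The gripper opens to 88 mm and grips with 3 to 60 N. Pads are 20 mm wide; open, the fingers measure 115 mm over their backs; the gripper's body (75 mm by 178 mm) begins 61 mm behind the grasp point.
Start: joints at [1.151, 0.423, 1.63, -0, 1.089, -0.019], TCP at [243.815, 575.464, 239.675] pointing down, gripper open.
Joint ranges: [-3, 3], [-0.9, 2.11], [0.09, 2.58], [-1.31, 4.45], [0.11, 2.69], [-2.54, 2.54]. Speed limits (rad/s): [2.39, 2.39, 3.01, 3.14, 3.14, 3.14].

## Interface

Orientations are given as a rotation vector (axis times angle).
In Python, from workcell import ctrl gives the robot as it stands.
- The arm moves only by the shell command python3 jog.py 'ROWS' [OPENING]. ROWS is a JSON list of rows, 1 to 5 of them, each of 6 numbers: dx, dy, dz in mm, then a rotation vector rx, ry, rz in rad; each row shifts and turns the commanded pose from where the row before left it, along the tool's axes as they then stand; what a row does not reach is not made up. A row lasts 1/12 s, in which the tool goes at most 41.7 mm and 0.125 rad, less where a joint would pass 70% of its speed; a pose out of reach is approached as far as the arm can. OPENING is the finger opening in mm, set as the command begins (- or left out keeps the last). The fingers move at their own pace and stop on an object; the grip force is fixed at half the most. Time passes only in rows, so rows that do not move let the fingers close. It prints the time, the measured TCP pose, the force, the opening and the grip force at its end.
- ctrl.get_obs(): the state, without advancing time (a new reading comes with each control period).
- ctrl.get_image(name): name is "side" or "top"; returns a dict with "img" (420x560x3 uint8, red, green, blue), "fx", "fy", "cx", "cy" (pixels), "k1" (the pictures are not rectified: a ray, as slopes to the right and down, at radius r is drawn at 1 + k1 r^2 times it, then the intrinsics apply), "R" (3x3) and "t" (3): a world point X has camera coordinates R X + t. Camera axes: x right, y down, z forward; pixel columns grow to the right and rows downward; lengths in mm; the calibration is good to about 2 mm. A picture is of the moment at which its call begins. There is no depth.
- ctrl.close_job(): hands the job in; it is judged then, once.
The state is a dict: "t": time; "qpos": joint angles; "qvel": joint speeds; "joint_torque": joint torques, N m; "ee_pos": TCP position; "orientation": TCP orientation; "ft_force": force on the tool from outside, world axes, zero at the start; "moment": the same for the moment, N m; "width": finger opening in mm; "grasp_force": force on a finger pad.
Only numpy, scipy, OpenCV 4.12 (cv2) and the standard library are available. Lean on these libraries where they do the work, as an engineer would, in place of code of your own. Each camera call takes 0.05 s, during which the arm holds its last target. There are 200 camera calls.

## Working session

There is one attempt and no reset: what is moved stays moved. The work goes in short steps, Python scripts to look and compute and a shell command to move; the robot and the scene stay as the last step left them, time stands still between calls to the robot, and variables do not carry over. Pictures are saved under pics/ and viewed, at most 10 in all, crops included, and the job is handed in when it is done.

```bash
ls; mkdir -p pics
python3 - <<'E'
from workcell import ctrl
import cv2,numpy as np,pickle
d={}
for n in("side","top"):
    im=ctrl.get_image(n); d[n]=im
    cv2.imwrite(f"pics/{n}0.png",im["img"][:,:,::-1])
    R=np.array(im["R"]);print(n,im["fx"],im["cx"],im["cy"],im["k1"],-R.T@np.array(im["t"]),R.round(3).tolist())
pickle.dump(d,open("im0.pkl","wb"))
o=ctrl.get_obs();print(o["t"],o["ee_pos"],o["orientation"],o["width"],o["ft_force"])
E
```

```text
jog.py
pics
workcell.py
side 440.7459451275846 280.53734231274404 207.47755585334295 0.028675145236967903 [ 397.34600007 -827.58476869  582.43655308] [[0.975, -0.221, -0.007], [-0.12, -0.505, -0.855], [0.185, 0.834, -0.519]]
top 538.2424610250649 276.97109683912885 214.96852280787067 -0.14532377536091018 [ 484.05776273  -33.93558816 1276.177095  ] [[-0.012, -1.0, -0.014], [-0.998, 0.013, -0.067], [0.067, 0.014, -0.998]]
0.1 [243.62352712 575.04244957 238.95721558] [-6.25285452e-01 -3.07842848e+00  2.17118822e-03] 87.55444890744434 [ 0.4707147  -0.22058675 -0.2365075 ]
```
View pics/top0.png

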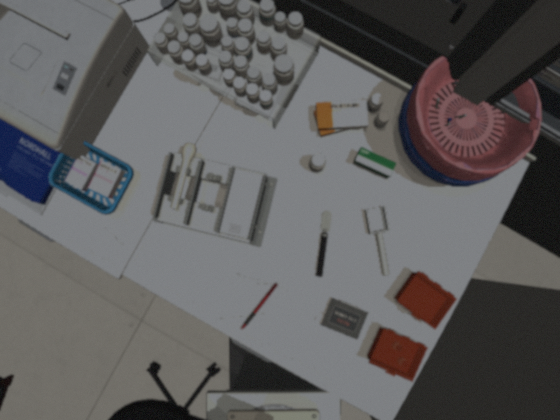

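View pics/side0.png

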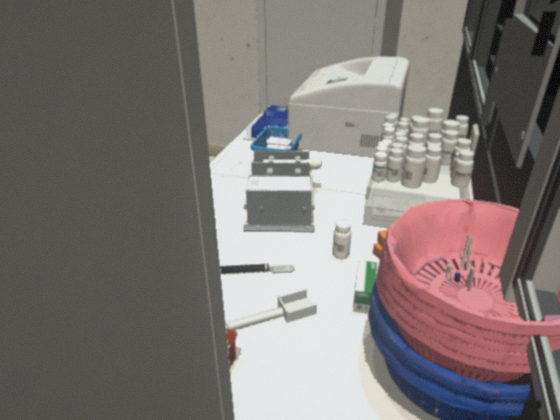

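The top view shows the rack at about (215,200) with the cover in its right bay and the pestle in its left. The spatula is at (323,243) with its blade up, the scoop at (378,240) with its bowl up, the bottle at (317,161) and the green box at (375,162). The side view shows the spatula at (255,268) and the scoop at (270,312). I'll enlarge both.

Run:
```python
import cv2
t=cv2.imread("pics/top0.png")[140:290,150:400]; s=cv2.imread("pics/side0.png")[140:345,205:405]
a=cv2.resize(t,None,fx=3.2,fy=3.2,interpolation=cv2.INTER_CUBIC)
b=cv2.resize(s,None,fx=2.9,fy=2.9,interpolation=cv2.INTER_CUBIC)
cv2.imwrite("pics/t1.png",cv2.convertScaleAbs(a,alpha=1.5));cv2.imwrite("pics/s1.png",cv2.convertScaleAbs(b,alpha=1.2))
```

View pics/t1.png

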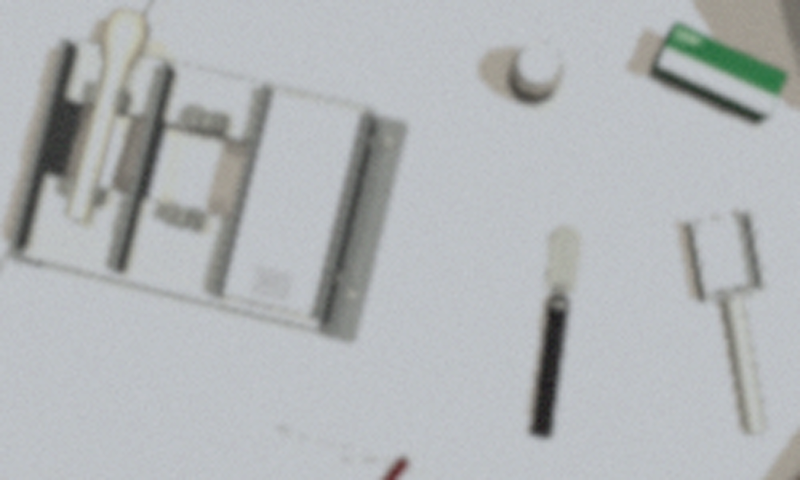

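View pics/s1.png

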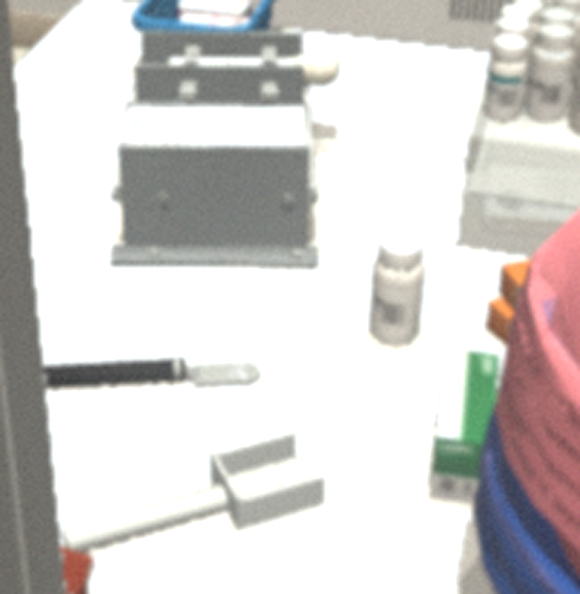

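The top crop gives these pixel positions:
- Cover top corners: (225,290), (318,318), (365,108) and (270,88).
- Spatula: handle end (540,434), tip (566,226).
- Scoop: handle end (755,432), bowl front (692–745,215).

In the side crop, the right divider's top edge runs (120,148)–(312,146). The spatula's handle/blade junction is near (180,370) and its tip is at (258,373). The scoop's bowl is at (215–322,440–520).

```bash
cat > h.py <<'E'
import numpy as np,cv2,pickle
from scipy.spatial.transform import Rotation as Ro
def K(c): return np.array([[c["fx"],0,c["cx"]],[0,c["fy"],c["cy"]],[0,0,1.]]),np.array([c["k1"],0,0,0.])
def ray(c,uv):
    k,d=K(c); n=cv2.undistortPoints(np.array([[uv]],float),k,d)[0,0]
    R=np.array(c["R"]);v=R.T@np.r_[n,1]; return -R.T@np.array(c["t"]),v/np.linalg.norm(v)
def plane(c,uv,z):
    o,v=ray(c,uv); return o+v*(z-o[2])/v[2]
def tri(c1,u1,c2,u2):
    o1,a=ray(c1,u1);o2,b=ray(c2,u2)
    s=np.linalg.lstsq(np.c_[a,-b],o2-o1,rcond=None)[0]
    p,q=o1+a*s[0],o2+b*s[1]; return (p+q)/2,np.linalg.norm(p-q)
def proj(c,X):
    k,d=K(c); return cv2.projectPoints(np.array(X,float).reshape(-1,1,3),cv2.Rodrigues(np.array(c["R"]))[0],np.array(c["t"],float),k,d)[0][:,0]
T=lambda u,v:((u+.5)/3.2-.5+150,(v+.5)/3.2-.5+140)
S=lambda u,v:((u+.5)/2.9-.5+205,(v+.5)/2.9-.5+140)
E
python3 - <<'E'
from h import *
np.set_printoptions(precision=1,suppress=True)
d=pickle.load(open("im0.pkl","rb"));t,s=d["top"],d["side"]
P=lambda c,z:plane(t,T(*c),z)
fl,fr,br,bl=[P(c,99) for c in[(225,290),(318,318),(365,108),(270,88)]]
print("cover",fl,fr,br,bl,np.linalg.norm(br-fr),np.linalg.norm(fl-fr),np.arctan2(*(br-fr)[1::-1]),np.arctan2(*(bl-fl)[1::-1]))
print("side div corners z99",plane(s,S(120,148),99),plane(s,S(312,146),99))
print("tri cover/div front right",tri(t,T(320,318),s,S(121,148)),"back right",tri(t,T(368,110),s,S(312,146)))
# spatula mask
img=t["img"].astype(int); 
m=np.zeros(img.shape[:2],np.uint8); m[225:285,310:335]=(img[225:285,310:335].max(2)<75)
q=np.argwhere(m)[:,::-1].astype(float); c=q.mean(0); print("dark",len(q),c,q[:,1].min(),q[:,1].max())
vx,vy=cv2.fitLine(q.astype(np.float32),cv2.DIST_L2,0,.01,.01)[:2].ravel(); pr=(q-c)@[vx,vy];
for e in(np.percentile(pr,1),np.percentile(pr,99)): print(plane(t,c+e*np.array([vx,vy]),8))
print("spat centre",plane(t,c,8),"tip",P((566,226),3),"end",P((540,434),8))
print("tri tip",tri(t,T(566,226),s,S(259,373)),"junction",tri(t,T(557,296),s,S(185,369)))
print("scoop end",P((755,432),8),"bowl f",P((678,220),26),P((740,212),26),"bowl junction",P((732,296),8))
print("tri scoop junction",tri(t,T(732,296),s,S(228,500)),"end",tri(t,T(755,432),s,S(68,545)))
print("bottle",P((536,92),10),"box",P((720,75),52))
E
```

```text
cover [531.4 107.7  99. ] [511.4  43.9  99. ] [655.7  10.3  99. ] [670.7  75.9  99. ] 148.15349066770483 66.79364060229304 -0.2292896097038404 -0.2245913774868353
side div corners z99 [510.3  37.9  99. ] [656.3   6.3  99. ]
tri cover/div front right (array([511.6,  42.7,  96.2]), np.float64(0.24209087751356764)) back right (array([655.6,   8. ,  98. ]), np.float64(2.3444749575040875))
dark 254 [321.2 254.7] 232.0 275.0
[ 427.3 -112.7    8. ]
[ 525.7 -126.8    8. ]
spat centre [ 474.7 -119.4    8. ] tip [ 579.5 -134.3    3. ] end [ 426.4 -112.2    8. ]
tri tip (array([ 579.4, -134.5,   -0.6]), np.float64(0.8201875712868624)) junction (array([ 527.2, -126.4,    6.3]), np.float64(0.8355387336322783))
scoop end [ 425.3 -270.8    8. ] bowl f [ 581.1 -214.4   26. ] [ 586.4 -260.1   26. ] bowl junction [ 525.7 -255.8    8. ]
tri scoop junction (array([ 526.8, -256.6,    4.5]), np.float64(2.018535729981919)) end (array([ 425.5, -271.4,    4.9]), np.float64(0.6734116981322325))
bottle [ 678.9 -113.4   10. ] box [ 683.4 -243.7   52. ]
```

Run:
```python
from h import *
np.set_printoptions(precision=1,suppress=True)
d=pickle.load(open("im0.pkl","rb"));t,s=d["top"],d["side"]
g=cv2.GaussianBlur(cv2.cvtColor(t["img"],cv2.COLOR_RGB2GRAY).astype(np.float32),(0,0),.7)
# seeds: crop polyline of left edges of dividers (y=112,39,-34,-107), z=99
seeds=[((62,45),(12,240),112),((155,70),(110,265),39),((252,95),(208,288),-34),((362,115),(316,312),-107)]
A=[];B=[]
for a,b,y in seeds:
    a=np.array(T(*a));b=np.array(T(*b)); pts=[]
    for v in np.arange(np.ceil(a[1])+4,b[1]-4):
        u0=a[0]+(b[0]-a[0])*(v-a[1])/(b[1]-a[1])
        us=np.arange(u0-4,u0+5,.1); pv=cv2.remap(g,us.astype(np.float32)[None],np.full((1,len(us)),v,np.float32),cv2.INTER_LINEAR)[0]
        gr=np.gradient(cv2.GaussianBlur(pv[None],(0,0),6)[0]); i=gr.argmin()
        if gr[i]<-.5: pts.append(plane(t,(us[i],v),99)[:2])
    pts=np.array(pts,np.float32); 
    for _ in range(2):
        vx,vy,x0,y0=cv2.fitLine(pts,cv2.DIST_HUBER,0,.01,.01).ravel(); r=(pts-[x0,y0])@[-vy,vx]; pts=pts[abs(r)<2]
    if vx<0:vx,vy=-vx,-vy
    print(y,len(pts),np.arctan2(vy,vx).round(4),np.array([x0,y0]),"std",r.std())
    ps=-.22; n=np.array([-np.sin(ps),np.cos(ps)]); print("   offset y of rack origin:",pts.mean(0)@n-y)
def corners(c,ps,ox,oy,L):
    R=np.array([[np.cos(ps),-np.sin(ps)],[np.sin(ps),np.cos(ps)]])
    return proj(c,[np.r_[R@[x,y]+[ox,oy],z] for x,y,z in L])
```

```text
112 53 -0.2501 [635.9 236.3] std 0.25534117
   offset y of rack origin: 257.3979640552871
39 21 -0.3426 [615.8 168.1] std 1.0969654
   offset y of rack origin: 259.6491699085883
-34 29 -0.2623 [607.5 102.4] std 0.43164942
   offset y of rack origin: 267.3049155395387
-107 54 -0.2518 [591.3  28.6] std 0.14679931
   offset y of rack origin: 264.1794198402371
```

```bash
cat >> h.py <<'E'
def edge(c,a,b,sign,z,horiz,w=4,trim=3):
    """subpixel edge near pixel segment a-b; horiz: step along u, scan v. sign: gradient sign"""
    g=cv2.GaussianBlur(cv2.cvtColor(c["img"],cv2.COLOR_RGB2GRAY).astype(np.float32),(0,0),.7)
    a,b=np.array(a),np.array(b); k=0 if horiz else 1
    if a[k]>b[k]: a,b=b,a
    px=[]
    for p in np.arange(np.ceil(a[k])+trim,b[k]-trim):
        q0=a[1-k]+(b[1-k]-a[1-k])*(p-a[k])/(b[k]-a[k]); qs=np.arange(q0-w,q0+w,.1).astype(np.float32); ps=np.full_like(qs,p)
        pv=cv2.remap(g,*((ps[None],qs[None]) if horiz else (qs[None],ps[None])),cv2.INTER_LINEAR)
        gr=sign*np.gradient(cv2.GaussianBlur(pv,(0,0),6)[0]); i=gr.argmax()
        if gr[i]>.3: px.append((p,qs[i]) if horiz else (qs[i],p))
    P=np.array([plane(c,u,z)[:2] for u in px],np.float32); r=np.zeros(len(P))
    for _ in range(3):
        P=P[abs(r)<2]; vx,vy,x0,y0=cv2.fitLine(P,cv2.DIST_HUBER,0,.01,.01).ravel().astype(float); r=(P-[x0,y0])@[-vy,vx]
    return np.array([x0,y0]),np.array([vx,vy]),len(P),r.std()
E
python3 - <<'E'
from h import *
np.set_printoptions(precision=1,suppress=True)
d=pickle.load(open("im0.pkl","rb"));t,s=d["top"],d["side"]
ps=-.24;n=np.array([-np.sin(ps),np.cos(ps)]);ex=np.array([np.cos(ps),np.sin(ps)])
def show(nm,e,f,ax):
    p,v,N,sd=e; a=np.arctan2(v[1],v[0]); 
    if ax=='y': a-=np.pi/2
    a=(a+np.pi/2)%np.pi-np.pi/2
    print(nm,N,"yaw %.3f"%a,"sd %.2f"%sd,"origin offset %.1f"%((p@n if ax=='x' else p@ex)-f),p)
show("side y-112 z99",edge(s,S(120,148),S(312,146),-1,99,True),-112,'x')
show("side base flange front edge low",edge(s,S(112,263),S(317,263),1,0,True),0,'x')
show("side cover/2nd divider",edge(s,S(140,103),S(300,104),1,99,True),-39,'x')
show("top cover right",edge(t,T(365,112),T(318,314),-1,99,False),-107,'x')
show("top rightmid right edge",edge(t,T(270,92),T(224,288),1,99,False),-40,'x')
show("top rail front",edge(t,T(20,258),T(320,328),-1,63,True),-90,'y')
show("top cover back",edge(t,T(272,88),T(362,109),-1,99,True,3),64,'y')
show("top base right",edge(t,T(405,122),T(357,340),1,0,False),0,'x')
show("pestle L",edge(t,T(102,100),T(72,205),1,80,False,3),81,'x')
show("pestle R",edge(t,T(122,100),T(92,215),-1,80,False,3),65,'x')
E
```

```text
side y-112 z99 60 yaw -0.238 sd 0.40 origin offset 273.1 [593.6  20.6]
side base flange front edge low 64 yaw -0.260 sd 0.66 origin offset 140.1 [572.7   4.1]
side cover/2nd divider 50 yaw -0.240 sd 0.75 origin offset 270.0 [584.2  94.8]
top cover right 57 yaw -0.252 sd 0.13 origin offset 275.3 [583.9  30.4]
top rightmid right edge 55 yaw -0.251 sd 0.11 origin offset 271.2 [604.8  90. ]
top rail front 56 yaw -0.252 sd 0.35 origin offset 572.3 [536.4 163.1]
top cover back 4 yaw -0.247 sd 0.00 origin offset 573.7 [669.7  53.8]
top base right 62 yaw -0.250 sd 0.24 origin offset 139.8 [578.7   2.3]
pestle L 27 yaw -0.242 sd 0.28 origin offset 272.7 [634.1 208.9]
pestle R 10 yaw -0.424 sd 0.63 origin offset 270.9 [621.6 193.7]
```

Rack pose: the line fits agree on yaw −0.25, with the origin at about (620.5, 129). The base, cover, pestle and side-view lines match to within 1–2 mm. The spatula's middle is at (475.5, −119.4), yaw −0.143, and the triangulated heights are plausible. Next I'll refine the scoop, then work out the moves.

```bash
cat >> h.py <<'E'
ps=-.25; EX=np.array([np.cos(ps),np.sin(ps),0]);EN=np.array([-np.sin(ps),np.cos(ps),0]);O=np.array([620.5,129.,0])
rk=lambda x,y,z:O+EX*x+EN*y+[0,0,z]
def delta(p,yaw,pitch=0):
    """tool-axis shift to p (before turning) and turn to pointing down with x_tool yaw, pitched about tool y"""
    from workcell import ctrl
    o=ctrl.get_obs(); R=Ro.from_rotvec(o["orientation"]); G=Ro.from_euler('z',yaw)*Ro.from_euler('x',np.pi)*Ro.from_euler('y',pitch)
    print("d",(R.inv().apply(np.array(p)-o["ee_pos"])).round(1),"turn",(R.inv()*G).as_rotvec().round(3),"rackpos",np.round([(o["ee_pos"]-O)@EX,(o["ee_pos"]-O)@EN,o["ee_pos"][2]],1))
E
python3 - <<'E'
from h import *
np.set_printoptions(precision=2,suppress=True)
d=pickle.load(open("im0.pkl","rb"));t,s=d["top"],d["side"]
print(edge(t,T(722,306),T(742,430),-1,8,False,3)) 
print(edge(t,T(742,306),T(763,430),1,8,False,3))
print(edge(t,T(742,306),T(763,430),-1,8,False,3))
delta([475.5,-119.4,110],2.998)
E
```

```text
(array([ 459.35, -254.91]), array([0.99, 0.15]), 33, np.float64(0.23008553562523112))
(array([ 494.87, -262.23]), array([0.95, 0.3 ]), 10, np.float64(0.9772222757095227))Traceback (most recent call last):
  File "<stdin>", line 6, in <module>
  File "h.py", line 30, in edge
    P=P[abs(r)<2]; vx,vy,x0,y0=cv2.fitLine(P,cv2.DIST_HUBER,0,.01,.01).ravel().astype(float); r=(P-[x0,y0])@[-vy,vx]
                               ~~~~~~~~~~~^^^^^^^^^^^^^^^^^^^^^^^^^^^^
cv2.error: OpenCV(4.12.0) /io/opencv/modules/imgproc/src/linefit.cpp:618: error: (-215:Assertion failed) npoints2 >= 0 || npoints3 >= 0 in function 'fitLine'
```

```bash
python3 -c "
from h import *
delta([475.5,-119.4,110],2.998)"
```

```text
d [-484.4 -548.8  129.7] turn [-0.001 -0.    -0.257] rackpos [-475.5  338.9  239. ]
```

```bash
python3 jog.py '[[-26.9,-30.5,0,0,0,0],[-26.9,-30.5,0,0,0,0],[-26.9,-30.5,0,0,0,0],[-26.9,-30.5,0,0,0,0],[-26.9,-30.5,0,0,0,0]]' 60; python3 jog.py '[[-26.9,-30.5,0,0,0,0],[-26.9,-30.5,0,0,0,0],[-26.9,-30.5,0,0,0,0],[-26.9,-30.5,0,0,0,0],[-26.9,-30.5,0,0,0,0]]'; python3 jog.py '[[-26.9,-30.5,0,0,0,0],[-26.9,-30.5,0,0,0,0],[-26.9,-30.5,0,0,0,0],[-26.9,-30.5,0,0,0,0],[-26.9,-30.5,0,0,0,0]]'; python3 jog.py '[[-26.9,-30.5,0,0,0,0],[-26.9,-30.5,0,0,0,0],[-26.9,-30.5,30,0,0,0],[0,0,40,0,0,-0.12],[0,0,40,0,0,-0.12]]'; python3 -c "
from h import *
delta([475.5,-119.4,19.5],2.998)"
```

```text
t: 0.52
ee_pos: [308.1, 380.6, 239.3]
orientation: [-0.624, -3.079, 0.001]
ft_force: [0.8, 0.3, 0.1]
width: 60.6
grasp_force: 0.0
t: 0.93
ee_pos: [372.4, 187.8, 239.6]
orientation: [0.625, 3.079, -0.0]
ft_force: [1.2, 0.0, 0.2]
width: 60.0
grasp_force: 0.0
t: 1.35
ee_pos: [436.8, -5.3, 239.7]
orientation: [0.625, 3.079, 0.0]
ft_force: [0.1, 1.1, 0.3]
width: 60.0
grasp_force: 0.0
t: 1.77
ee_pos: [474.7, -114.5, 134.6]
orientation: [0.249, 3.127, -0.001]
ft_force: [0.4, 0.7, -0.2]
width: 60.3
grasp_force: 0.0
d [ -1.1  -4.6 115.1] turn [-0.001  0.004 -0.015] rackpos [ -81.  -272.   134.6]
```

```bash
python3 jog.py '[[0,0,40,0,0,-0.015],[0,0,25,0,0,0],[0,0,0,0,0,0]]' 45; python3 -c "
from h import *
delta([475.5,-119.4,19.5],2.998)"
```

```text
t: 2.02
ee_pos: [469.5, -111.4, 65.3]
orientation: [-0.229, -3.124, -0.003]
ft_force: [-1.4, 0.1, 0.2]
width: 45.8
grasp_force: 0.0
d [-7.5 -7.1 45.8] turn [ 0.001 -0.009 -0.003] rackpos [ -86.8 -270.3   65.3]
```

```bash
python3 jog.py '[[-7.5,-7.1,10,0,0,0],[0,0,20,0,0,0],[0,0,10,0,0,0],[0,0,0,0,0,0]]'; python3 -c "
from h import *
delta([475.5,-119.4,19.5],2.998)"
```

```text
t: 2.35
ee_pos: [478.9, -120.0, 29.4]
orientation: [-0.229, -3.131, -0.001]
ft_force: [0.5, 1.1, -0.6]
width: 45.6
grasp_force: 0.0
d [3.4 0.1 9.9] turn [ 0.    -0.002 -0.002] rackpos [ -75.6 -276.3   29.4]
```

```bash
python3 jog.py '[[3,0,4,0,0,0],[0,0,0,0,0,0],[0,0,0,0,0,0]]'; python3 -c "
from h import *
delta([475.5,-119.4,19.5],2.998)"
```

```text
t: 2.6
ee_pos: [476.7, -119.8, 26.7]
orientation: [0.229, 3.133, -0.0]
ft_force: [-0.5, -0.2, 0.6]
width: 44.7
grasp_force: 0.0
d [1.2 0.2 7.2] turn [-0.     0.001 -0.002] rackpos [ -77.8 -276.6   26.7]
```

Last approach, then close on the handle.

```bash
python3 jog.py '[[1,0,7,0,0,0],[0,0,0,0,0,0],[0,0,0,0,0,0]]'; python3 jog.py '[[0,0,0,0,0,0],[0,0,0,0,0,0],[0,0,0,0,0,0],[0,0,0,0,0,0],[0,0,0,0,0,0]]' 8;python3 -c "
from h import *
delta([475.5,-119.4,19.5],2.998)"
```

```text
t: 2.85
ee_pos: [475.4, -119.6, 18.9]
orientation: [-0.229, -3.133, -0.0]
ft_force: [-0.2, -1.0, -0.5]
width: 44.6
grasp_force: 0.0
t: 3.27
ee_pos: [475.7, -119.7, 19.0]
orientation: [0.229, 3.133, -0.0]
ft_force: [0.9, 0.3, 0.8]
width: 15.2
grasp_force: 30.3
d [ 0.2  0.3 -0.5] turn [-0.     0.    -0.002] rackpos [ -78.8 -276.8   19. ]
```

```bash
python3 jog.py '[[0,0,-40,0,0,0.05],[0,0,-40,0,0,0.057],[0,0,0,0,0,0]]'; python3 -c "
from h import *
delta(rk(-205,-73,100),2.8916)"
```

```text
t: 3.52
ee_pos: [478.9, -120.6, 103.9]
orientation: [0.399, 3.108, -0.002]
ft_force: [0.9, -0.1, -1.1]
width: 15.4
grasp_force: 30.0
d [130.7 203.1   2.8] turn [-0.     0.008 -0.006] rackpos [ -75.5 -276.9  103.9]
```

```bash
python3 jog.py '[[40,10,0,0,0,0],[40,10,0,0,0,-0.006],[40,10,0,0,0,0],[10.7,38,0,0,0,0],[0,40,0,0,0,0]]';python3 jog.py '[[0,40,0,0,0,0],[0,40,0,0,0,0],[0,15,2,0,0,0],[0,0,0,0,0,0],[0,0,0,0,0,0]]'; python3 -c "
from h import *
delta(rk(-200,-73,85),2.8916)
from workcell import ctrl
d={}
for n in('side','top'):
    d[n]=ctrl.get_image(n)
pickle.dump(d,open('im1.pkl','wb'))
t=d['top']['img'][150:300,170:330,::-1];s=d['side']['img'][140:290,200:360,::-1]
o=np.hstack([cv2.resize(x,(400,375),interpolation=cv2.INTER_CUBIC) for x in(t,s)])
cv2.imwrite('pics/p1.png',cv2.convertScaleAbs(o,alpha=1.4))"
```

```text
t: 3.93
ee_pos: [370.7, 17.6, 98.5]
orientation: [-0.392, -3.113, 0.001]
ft_force: [1.0, -0.4, -1.3]
width: 15.3
grasp_force: 30.0
t: 4.35
ee_pos: [398.3, 110.0, 96.7]
orientation: [-0.382, -3.118, 0.001]
ft_force: [0.8, 0.5, -1.9]
width: 15.2
grasp_force: 30.0
d [-10.6   0.3  11.7] turn [-0.    -0.     0.006] rackpos [-210.6  -73.4   96.7]
```

View pics/p1.png

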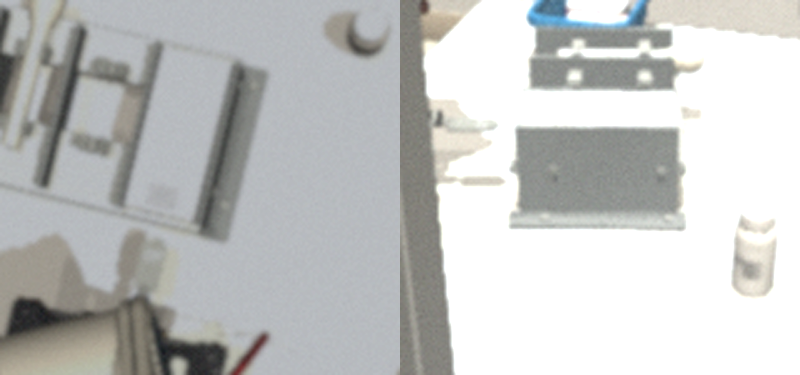

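The top half shows the blade at (155,240) in line with the cover's front, and the side half shows its tip at (495,126). I'll triangulate the tip.

```bash
python3 -c "
from h import *
d=pickle.load(open('im1.pkl','rb'))
p,e=tri(d['top'],(232.2,244.3),d['side'],(238,190.3));print(p,e,(p-O)@EX,(p-O)@EN)
q=rk(-105.6,-73.4,79);print('expected',q,proj(d['top'],q),proj(d['side'],q))"
```

```text
[498.93830819  83.28551523  77.11188396] 3.4196211011719515 -106.47268866844264 -74.36817599022216
expected [500.02339766  84.00768634  79.        ] [[231.71469338 244.56989123]] [[239.0943681  189.35737565]]
```

```bash
python3 jog.py '[[0,0,8,0,0,0.004],[0,0,4.5,0,0,0],[0,0,0,0,0,0],[0,0,0,0,0,0]]'; python3 -c "
from h import *
delta(rk(-185,-73,84),2.8916)"
```

```text
t: 4.78
ee_pos: [398.3, 108.8, 83.9]
orientation: [-0.395, -3.115, 0.001]
ft_force: [-0.3, 0.3, -1.4]
width: 14.9
grasp_force: 30.0
d [-25.3   1.7  -0.1] turn [-0.001 -0.001 -0.002] rackpos [-210.3  -74.6   83.9]
```

```bash
python3 jog.py '[[-12,1.7,0,0,0,0],[-13,0,0,0,0,0],[-6,0,0,0,0,0],[0,0,0,0,0,0],[0,0,0,0,0,0]]'; python3 -c "
from h import *
delta(rk(-160,-73,84),2.8916)"
```

```text
t: 5.2
ee_pos: [429.9, 103.3, 84.4]
orientation: [0.394, 3.116, 0.0]
ft_force: [0.0, 0.4, -0.8]
width: 15.2
grasp_force: 30.0
d [-18.4  -0.9   0.4] turn [ 0.     0.    -0.002] rackpos [-178.4  -72.1   84.4]
```

```bash
python3 jog.py '[[-6,-0.8,0.5,0,0,0],[-6,0,0,0,0,0],[-6,0,0,0,0,0],[-2,0,0,0,0,0],[0,0,0,0,0,0]]'; python3 -c "
from h import *
delta(rk(-157,-73,84),2.8916)"
```

```text
t: 5.62
ee_pos: [449.1, 97.7, 84.0]
orientation: [0.393, 3.116, 0.0]
ft_force: [0.6, 0.0, -1.7]
width: 15.3
grasp_force: 30.0
d [-1.3 -0.2  0. ] turn [ 0.     0.001 -0.001] rackpos [-158.3  -72.8   84. ]
```

```bash
python3 jog.py '[[0,0,2,0,0,0],[0,0,0,0,0,0]]'; python3 jog.py '[[1.3,0,4.8,0,-0.07,0],[1.3,0,4.8,0,-0.07,0],[1.3,0,4.8,0,-0.07,0],[0,0,0,0,0,0],[0,0,0,0,0,0]]'; python3 -c "
from h import *
delta(rk(-157,-73,84),2.8916)"
```

```text
t: 5.78
ee_pos: [448.1, 97.7, 81.7]
orientation: [-0.393, -3.117, 0.0]
ft_force: [0.1, -0.9, -0.8]
width: 14.8
grasp_force: 30.0
t: 6.2
ee_pos: [443.7, 98.3, 67.0]
orientation: [0.365, 2.915, -0.041]
ft_force: [-4.0, 0.8, -0.8]
width: 15.2
grasp_force: 30.0
d [-10.1   0.4 -15.3] turn [-0.002  0.205  0.001] rackpos [-163.7  -73.4   67. ]
```

```bash
python3 jog.py '[[1,0,4.8,0,-0.07,0],[1,0,4.8,0,-0.07,0],[0,0,0,0,0,0]]';python3 jog.py '[[1,0,4.8,0,-0.06,0],[1,0,4.8,0,-0.06,0],[0,0,0,0,0,0],[0,0,0,0,0,0]]'; python3 -c "
from h import *
delta(rk(-157,-73,84),2.8916)
from workcell import ctrl
d={}
for n in('side','top'):
    d[n]=ctrl.get_image(n)
pickle.dump(d,open('im2.pkl','wb'))
t=d['top']['img'][150:300,170:330,::-1];s=d['side']['img'][140:290,200:360,::-1]
o=np.hstack([cv2.resize(x,(400,375),interpolation=cv2.INTER_CUBIC) for x in(t,s)])
cv2.imwrite('pics/p2.png',cv2.convertScaleAbs(o,alpha=1.2))"
```

```text
t: 6.45
ee_pos: [446.3, 93.9, 62.3]
orientation: [0.362, 2.838, -0.073]
ft_force: [-1.3, -0.1, 1.3]
width: 15.4
grasp_force: 30.0
t: 6.78
ee_pos: [448.0, 90.4, 58.8]
orientation: [0.36, 2.787, -0.097]
ft_force: [-0.6, -0.3, 1.5]
width: 15.4
grasp_force: 30.0
d [ -8.8   6.4 -23.8] turn [-0.026  0.336 -0.007] rackpos [-157.5  -80.1   58.8]
```

View pics/p2.png

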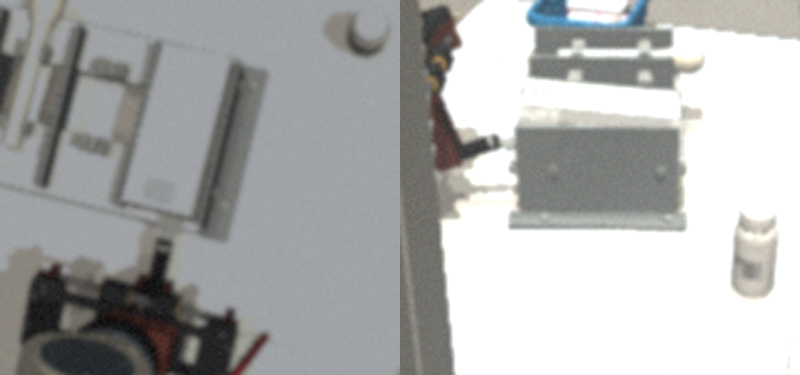

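```bash
python3 -c "
from h import *
from workcell import ctrl
o=ctrl.get_obs();print(o['qpos'],o['joint_torque'])
d=pickle.load(open('im2.pkl','rb'));s=d['side']
for th in(0,.08,.11,.13,.16):
  c,q=np.cos(th),np.sin(th)
  f=lambda x,y,z:rk(64+(x-64)*c+z*q, y, 63-(x-64)*q+z*c)
  P=proj(s,[f(-82,-105,36),f(-82,-41,36),f(64,-105,36)]); print(th,((P-[200,140])*2.5).round().tolist())
g=s['img'].mean(2)[165:195,200:280]
print(g[:,[10,12,14,20,40,60]].astype(int)[::2])"
```

```text
[ 0.29781509  0.479385    2.26366585 -1.02031528  0.23002782 -0.03423782] [ 1.77127887e-01 -3.85543871e+01 -8.99198771e+00 -2.35942751e-01
 -2.57088686e-02 -9.37235006e-02]
0 [[119.0, 121.0], [125.0, 89.0], [279.0, 122.0]]
0.08 [[122.0, 110.0], [128.0, 78.0], [282.0, 122.0]]
0.11 [[123.0, 106.0], [129.0, 74.0], [284.0, 123.0]]
0.13 [[124.0, 103.0], [130.0, 72.0], [284.0, 123.0]]
0.16 [[126.0, 99.0], [132.0, 68.0], [286.0, 123.0]]
[[ 63  61  70 114 228 102]
 [ 84  60  54 160 231 100]
 [101  59  49 225 231  98]
 [ 97  98  70 230 229 143]
 [ 89  90  90 226 232 225]
 [ 91  80  77 227 228 223]
 [ 95  77  58 229 223 223]
 [ 99  73  59 231 230 230]
 [ 90  69  52 230 230 230]
 [ 88  69  48 228 228 204]
 [ 93  73  51 202 231 202]
 [ 88  87  53 144 230 189]
 [ 95 114  57  87 228 171]
 [ 88  99  57  57 231 121]
 [ 89  82  57  51 228  98]]
```

```bash
python3 jog.py '[[0,3,4,0,0,0],[0,3,4,0,0,0],[0,0,3,0,0,0],[0,0,0,0,0,0]]'; python3 -c "
from h import *
delta(rk(-157,-73,84),2.8916)
from workcell import ctrl
o=ctrl.get_obs();print(o['qpos'],o['moment'])
d={}
for n in('side','top'):
    d[n]=ctrl.get_image(n)
pickle.dump(d,open('im2.pkl','wb'))
s=d['side']
g=s['img'].mean(2)[165:195,200:280]
print(g[:,[10,12,14,20,40,60]].astype(int)[:12])"
```

```text
t: 7.22
ee_pos: [452.4, 94.7, 47.8]
orientation: [0.362, 2.787, -0.097]
ft_force: [-1.9, -2.1, 2.9]
width: 15.5
grasp_force: 30.0
d [ -9.5   0.9 -35. ] turn [-0.027  0.336 -0.008] rackpos [-154.4  -74.8   47.8]
[ 0.30554     0.51161156  2.25275602 -1.09718353  0.22314902  0.05223581] [-0.19858978  0.10601503 -0.27272884]
[[ 58  53  53  50 230 102]
 [ 62  54  68  56 231 100]
 [ 85  55  73  65 230  99]
 [ 97  58  76  76 231 110]
 [ 97  57  64  76 229 151]
 [ 95  57  53  75 230 209]
 [ 89  59  55  89 231 228]
 [ 83  58  57 129 232 226]
 [ 81  63  65 145 230 225]
 [ 79  80  82 140 229 224]
 [ 83  94 100 138 228 224]
 [ 89  98 101 155 223 227]]
```

```bash
python3 jog.py '[[6,0,-5,0,0.02,0],[8,0,-5,0,0.08,0],[8,0,-5,0,0.08,0],[8,0,-5,0,0.08,0],[8,0,-5,0,0.076,0]]';python3 jog.py '[[15,0,-5,0,0,0],[15,0,0,0,0,0],[15,0,0,0,0,0],[10,0,0,0,0,0],[0,0,0,0,0,0]]'; python3 -c "
from h import *
delta(rk(-210,-73,84),2.8916)
from workcell import ctrl
o=ctrl.get_obs();print(o['qpos'],o['moment'])
d={}
for n in('side','top'):
    d[n]=ctrl.get_image(n)
pickle.dump(d,open('im3.pkl','wb'))
t=d['top']['img'][150:300,170:330,::-1];s=d['side']['img'][140:290,200:360,::-1]
o=np.hstack([cv2.resize(x,(400,375),interpolation=cv2.INTER_CUBIC) for x in(t,s)])
cv2.imwrite('pics/p3.png',cv2.convertScaleAbs(o,alpha=1.1))"
```

```text
t: 7.73
ee_pos: [424.2, 98.4, 57.9]
orientation: [0.398, 2.995, -0.084]
ft_force: [-0.3, -0.4, -0.2]
width: 15.4
grasp_force: 30.0
t: 8.15
ee_pos: [369.6, 112.2, 55.5]
orientation: [0.398, 2.994, -0.088]
ft_force: [0.0, -0.1, -0.9]
width: 14.5
grasp_force: 30.0
d [-32.3   4.7 -24.8] turn [-0.043  0.127 -0.014] rackpos [-239.   -78.4   55.5]
[ 0.34472231  0.44217868  2.29116644 -0.32165886  0.34417091 -0.66229147] [ 0.06566979  0.10884492 -0.01137556]
```

View pics/p3.png

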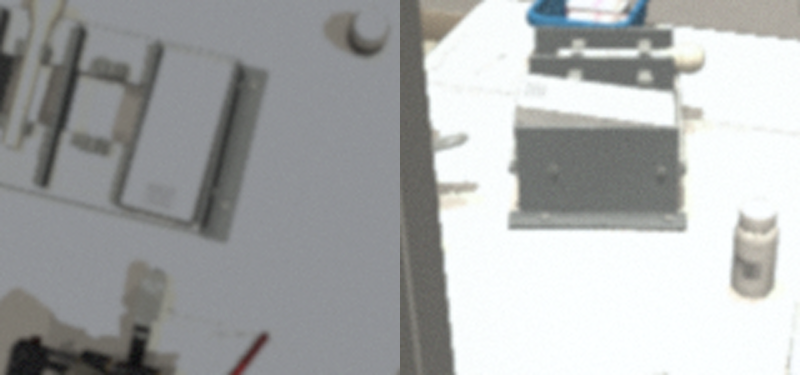

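```bash
python3 -c "
from h import *
d=pickle.load(open('im3.pkl','rb'))
p,e=tri(d['top'],(229.2,254.8),d['side'],(226.8,194));print(p,e,(p-O)@EX,(p-O)@EN)
from workcell import ctrl
o=ctrl.get_obs();m=o['ee_pos']+Ro.from_rotvec(o['orientation']).apply([0,0,11]);print(m);v=p-m;print('len',np.linalg.norm(v),'pitch',np.arcsin(v[2]/np.linalg.norm(v)),'yaw',np.arctan2(v[1],v[0]))
delta(rk(-210,-73,84),2.8916)"
```

```text
[474.10704484  91.44179334  65.9266437 ] 6.316209139485859 -132.54990367890846 -72.60880968903327
[373.34306787 111.71985942  44.95086539]
len 104.90263243944071 pitch 0.20131172486446028 yaw -0.1985906669295462
d [-30.    3.7 -24.7] turn [-0.041  0.129 -0.014] rackpos [-236.6  -77.4   55.8]
```

```bash
python3 jog.py '[[-12,2,0,-0.02,0.09,-0.007],[-12,2,0,-0.02,0.09,-0.007],[0,0,0,0,0.1,0],[0,0,0,0,0,0],[0,0,0,0,0,0]]'; python3 -c "
from h import *
delta(rk(-212,-73,22),2.8916,.15)
from workcell import ctrl
print(ctrl.get_obs()['qpos'])"
```

```text
t: 8.67
ee_pos: [391.3, 107.9, 56.6]
orientation: [-0.397, -3.014, 0.011]
ft_force: [-0.1, -0.3, -1.5]
width: 15.2
grasp_force: 30.0
d [-8.2  4.9 33.9] turn [-0.019  0.05  -0.013] rackpos [-216.8  -77.1   56.6]
[ 0.21976222  0.490938    2.14180513  0.04872758  0.60726428 -1.13077754]
```

```bash
python3 jog.py '[[-4,3,16,-0.02,0.05,-0.012],[-2,0,14,0,0,0],[0,0,4,0,0,0],[0,0,0,0,0,0],[0,0,0,0,0,0]]'; python3 -c "
from h import *
delta(rk(-212,-73,20),2.8916,.15)"
```

```text
t: 9.08
ee_pos: [390.4, 110.5, 22.3]
orientation: [-0.37, -2.966, -0.027]
ft_force: [0.2, 1.0, -0.8]
width: 15.6
grasp_force: 30.0
d [-6.7  1.8  1.3] turn [-0.001 -0.004  0.002] rackpos [-218.4  -74.8   22.3]
```

```bash
python3 jog.py '[[0,0,2,0,0,0],[0,0,1,0,0,0],[0,0,0,0,0,0]]'; python3 jog.py '[[0,0,0,0,0,0],[0,0,0,0,0,0],[0,0,0,0,0,0]]' 34; python3 jog.py '[[0,0,-30,0,0,0],[0,0,-40,0,-0.075,0],[0,0,-40,0,-0.075,0],[0,0,-15,0,0,0],[0,0,0,0,0,0]]' 88; python3 -c "
from h import *
delta(rk(-65,-73,150),2.8916,-.12)"
```

```text
t: 9.33
ee_pos: [391.1, 110.8, 19.6]
orientation: [-0.371, -2.967, -0.029]
ft_force: [0.1, 0.3, -1.0]
width: 15.2
grasp_force: 30.0
t: 9.58
ee_pos: [391.3, 110.7, 19.5]
orientation: [-0.371, -2.967, -0.029]
ft_force: [0.6, 0.6, 0.1]
width: 31.8
grasp_force: 0.0
t: 10.0
ee_pos: [406.3, 107.8, 146.9]
orientation: [0.389, 3.114, 0.005]
ft_force: [0.7, -0.3, 0.2]
width: 63.6
grasp_force: 0.0
d [-137.3    0.3   -2.7] turn [ 0.003 -0.117  0.001] rackpos [-202.3  -73.5  146.9]
```

```bash
python3 jog.py '[[-40,0,0,0,0.06,0],[-40,0,-2.4,0,0.06,0],[-40,0,-4.8,0,0,0],[-15,0,-2,0,0,0],[0,0,0,0,0,0]]' 88; python3 jog.py '[[0,0,0,0,0,0]]'; python3 -c "
from h import *
delta(rk(-67,-73,120),2.8916,.12)"
```

```text
t: 10.42
ee_pos: [539.5, 72.7, 141.7]
orientation: [-0.378, -2.997, -0.024]
ft_force: [1.1, -0.3, -0.3]
width: 87.6
grasp_force: 0.0
t: 10.5
ee_pos: [535.2, 73.4, 141.3]
orientation: [-0.376, -2.993, -0.023]
ft_force: [0.1, -0.1, -0.8]
width: 87.4
grasp_force: 0.0
d [-4.5  1.9 20.9] turn [-0.001 -0.006 -0.   ] rackpos [-68.9 -74.9 141.3]
```

```bash
python3 jog.py '[[-3,1.9,10,0,0,0],[-1.5,0,10,0,0,0],[0,0,0,0,0,0],[0,0,0,0,0,0]]'; python3 -c "
from h import *
delta(rk(-67,-73,120),2.8916,.12)"
```

```text
t: 10.83
ee_pos: [536.6, 75.5, 121.5]
orientation: [-0.373, -2.993, -0.022]
ft_force: [0.4, 0.6, -0.4]
width: 88.1
grasp_force: 0.0
d [-1.2 -0.4  1.4] turn [-0.001 -0.006  0.002] rackpos [-68.  -72.6 121.5]
```

```bash
python3 jog.py '[[0,0,1.5,0,0,0],[0,0,0,0,0,0]]'; python3 jog.py '[[0,0,0,0,0,0],[0,0,0,0,0,0],[0,0,0,0,0,0],[0,0,0,0,0,0],[0,0,0,0,0,0]]' 50; python3 jog.py '[[0,0,-8,0,0,0],[0,0,-15,0,0,0],[0,0,-20,0,0,0],[0,0,-20,0,0,0],[0,0,0,0,0,0]]' ; python3 -c "
from h import *
delta(rk(-67,-73,220),2.8916,0)"
```

```text
t: 11.0
ee_pos: [537.8, 75.4, 121.2]
orientation: [-0.374, -2.996, -0.023]
ft_force: [-0.2, 0.2, 0.2]
width: 87.9
grasp_force: 0.0
t: 11.42
ee_pos: [538.3, 75.4, 121.3]
orientation: [-0.375, -2.996, -0.024]
ft_force: [-0.6, 1.1, 0.3]
width: 63.6
grasp_force: 30.0
t: 11.83
ee_pos: [548.3, 73.4, 187.5]
orientation: [-0.376, -3.002, -0.025]
ft_force: [0.4, -0.3, -0.7]
width: 63.9
grasp_force: 30.0
d [ 14.5  -1.1 -31. ] turn [ 0.002 -0.117  0.001] rackpos [-56.2 -71.8 187.5]
```

```bash
python3 jog.py '[[0,0,-20,0,-0.06,0],[0,0,-15,0,-0.057,0],[0,0,0,0,0,0]]' ; python3 -c "
from h import *
delta([432,-90,90],2.8916,0)"
```

```text
t: 12.08
ee_pos: [549.1, 72.8, 220.5]
orientation: [-0.389, -3.116, -0.002]
ft_force: [-0.5, 0.8, -0.5]
width: 63.8
grasp_force: 30.0
d [  73.2 -186.7  130.5] turn [ 0.001 -0.002  0.002] rackpos [-55.3 -72.2 220.5]
```

```bash
python3 jog.py '[[14.6,-37.3,0,0,0,0],[14.6,-37.3,0,0,0,0],[14.6,-37.3,0,0,0,0],[14.6,-37.3,0,0,0,0],[14.6,-37.3,0,0,0,0]]';python3 jog.py '[[0,0,35,0,0,0],[0,0,40,0,0,0],[0,0,40,0,0,0],[0,0,10,0,0,0],[0,0,0,0,0,0]]' ;python3 jog.py '[[0,0,0,0,0,0]]'; python3 -c "
from h import *
delta([432,-90,45],2.8916,0)
from workcell import ctrl
s=ctrl.get_image('side')['img'][140:320,200:400,::-1]
cv2.imwrite('pics/p4.png',cv2.convertScaleAbs(cv2.resize(s,(800,600),interpolation=cv2.INTER_CUBIC),alpha=1.1))"
```

```text
t: 12.5
ee_pos: [430.4, -91.1, 217.9]
orientation: [-0.387, -3.108, -0.003]
ft_force: [-0.2, 0.2, -1.2]
width: 63.6
grasp_force: 30.0
t: 12.92
ee_pos: [428.8, -89.5, 91.0]
orientation: [-0.389, -3.102, -0.003]
ft_force: [0.5, 0.1, -0.6]
width: 63.6
grasp_force: 30.0
t: 13.0
ee_pos: [431.4, -89.9, 93.8]
orientation: [-0.389, -3.109, -0.002]
ft_force: [-0.4, 0.6, -0.2]
width: 63.9
grasp_force: 30.0
d [-1.   0.1 48.8] turn [ 0.    -0.009  0.001] rackpos [-129.1 -258.9   93.8]
```

View pics/p4.png

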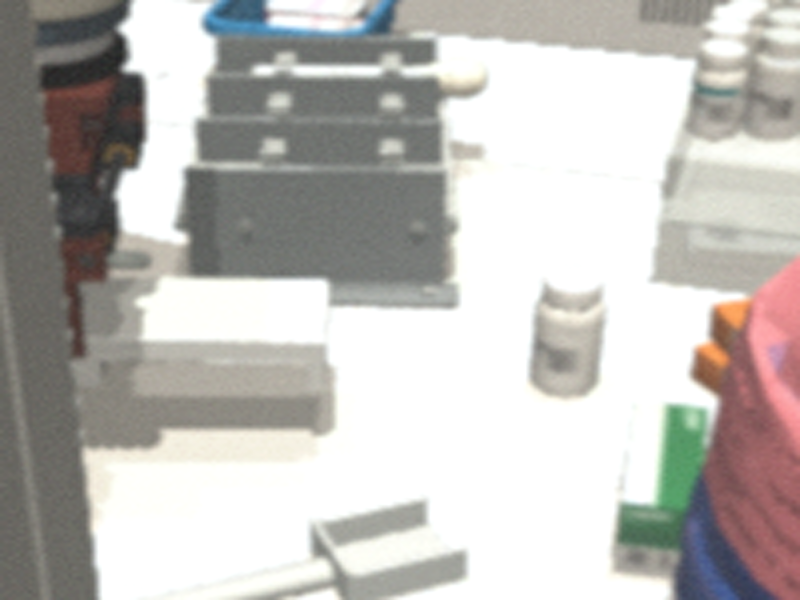

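The side view shows the cover held level at (80–330, 280–450) and the right bay empty. The spatula lies in front of the rack, with its tip at (130,260).

```bash
python3 jog.py '[[0,0,25,0,-0.008,0],[0,0,18,0,0,0],[0,0,0,0,0,0],[0,0,0,0,0,0]]';python3 jog.py '[[0,0,3,0,0,0],[0,0,0,0,0,0]]'; python3 jog.py '[[0,0,3,0,0,0],[0,0,0,0,0,0]]' ;python3 jog.py '[[0,0,2,0,0,0],[0,0,0,0,0,0]]'
```

```text
t: 13.38
ee_pos: [432.1, -90.0, 52.1]
orientation: [0.389, 3.115, -0.0]
ft_force: [0.3, 0.5, -0.5]
width: 63.6
grasp_force: 30.0
t: 13.55
ee_pos: [432.4, -90.2, 49.2]
orientation: [0.389, 3.113, -0.001]
ft_force: [0.2, 0.2, 0.0]
width: 63.9
grasp_force: 30.0
t: 13.72
ee_pos: [431.7, -90.1, 45.4]
orientation: [0.39, 3.115, -0.0]
ft_force: [-0.7, 0.3, -1.7]
width: 63.5
grasp_force: 30.0
t: 13.88
ee_pos: [431.3, -90.1, 42.9]
orientation: [0.39, 3.116, -0.0]
ft_force: [0.6, -0.1, -0.4]
width: 64.1
grasp_force: 30.0
```

```bash
python3 jog.py '[[0,0,2,0,0,0],[0,0,0,0,0,0]]';python3 jog.py '[[0,0,1,0,0,0],[0,0,0,0,0,0]]'; python3 jog.py '[[0,0,1,0,0,0],[0,0,0,0,0,0]]'; python3 jog.py '[[0,0,1,0,0,0],[0,0,0,0,0,0]]'
```

```text
t: 14.05
ee_pos: [431.6, -89.9, 41.8]
orientation: [0.389, 3.115, 0.0]
ft_force: [-2.4, 2.8, 14.6]
width: 63.5
grasp_force: 30.0
t: 14.22
ee_pos: [431.7, -89.9, 41.5]
orientation: [0.389, 3.115, -0.0]
ft_force: [-5.7, 4.3, 27.9]
width: 63.4
grasp_force: 30.0
t: 14.38
ee_pos: [431.9, -90.0, 40.8]
orientation: [0.389, 3.114, -0.0]
ft_force: [-5.0, 4.2, 33.3]
width: 63.9
grasp_force: 30.0
t: 14.55
ee_pos: [432.1, -90.0, 40.1]
orientation: [0.389, 3.114, -0.0]
ft_force: [-6.0, 4.0, 37.6]
width: 63.8
grasp_force: 30.0
```

```bash
python3 jog.py '[[0,0,-2.5,0,0,0],[0,0,0,0,0,0]]'; python3 jog.py '[[0,0,0,0,0,0],[0,0,0,0,0,0],[0,0,0,0,0,0],[0,0,-5,0,0,0],[0,0,-30,0,0,0]]' 88; python3 jog.py '[[0,-35,-40,0,0,0],[0,-40,-40,0,0,0],[0,-40,0,0,0,0],[0,-40,0,0,0,0],[0,0,0,0,0,0]]' 45; python3 -c "
from h import *
from workcell import ctrl
d={n:ctrl.get_image(n) for n in('side','top')}
pickle.dump(d,open('im4.pkl','wb'))
t=d['top']['img'][150:300,170:410,::-1]
cv2.imwrite('pics/p5.png',cv2.convertScaleAbs(cv2.resize(t,(800,500),interpolation=cv2.INTER_CUBIC),alpha=1.4))
delta([476.5,-262,110],.149+np.pi)"
```

```text
t: 14.72
ee_pos: [431.8, -90.1, 41.1]
orientation: [0.39, 3.114, -0.0]
ft_force: [-0.1, -0.0, -1.4]
width: 63.8
grasp_force: 30.0
t: 15.13
ee_pos: [428.7, -89.5, 72.8]
orientation: [-0.389, -3.111, -0.001]
ft_force: [0.1, 0.5, 0.2]
width: 87.5
grasp_force: 0.0
t: 15.55
ee_pos: [397.2, -228.2, 137.6]
orientation: [0.396, 3.112, -0.004]
ft_force: [0.9, 0.0, 0.3]
width: 57.8
grasp_force: 0.0
d [-86.6 -17.   26.6] turn [-0.     0.002 -0.402] rackpos [-129.4 -397.2  136.4]
```

View pics/p5.png

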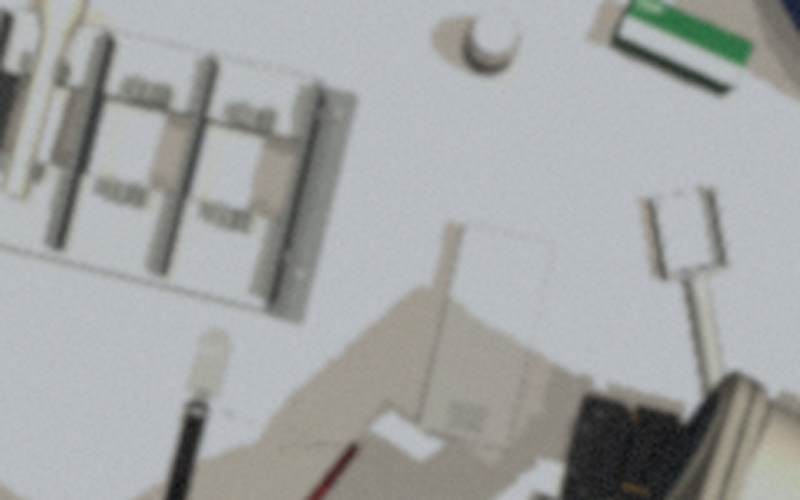

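The cover lies flat at (485,335), the spatula is in front of the rack with its tip at (215,330), and the scoop hasn't moved. The scoop is nearest, so I'll take it next.

```bash
python3 jog.py '[[-29,-5.7,0,0,0,0],[-29,-5.7,0,0,0,0],[-28.6,-5.6,0,0,0,0],[0,0,0,0,0,-0.1],[0,0,0,0,0,-0.1]]' 45; python3 jog.py '[[0,0,10,0,0,-0.1],[0,0,20,0,0,-0.1],[0,0,20,0,0,-0.002],[0,0,20,0,0,0],[0,0,0,0,0,0]]'; python3 jog.py '[[0,0,0,0,0,0]]'; python3 -c "
from h import *
delta([476.5,-262,19],.149+np.pi)"
```

```text
t: 16.07
ee_pos: [478.9, -259.2, 135.8]
orientation: [0.066, 3.14, 0.0]
ft_force: [0.6, 0.9, 0.4]
width: 44.5
grasp_force: 0.0
t: 16.48
ee_pos: [475.4, -257.4, 63.0]
orientation: [0.243, -3.128, -0.006]
ft_force: [-0.5, 0.1, 0.8]
width: 45.1
grasp_force: 0.0
t: 16.57
ee_pos: [476.8, -258.6, 65.4]
orientation: [0.243, -3.131, -0.003]
ft_force: [0.5, 0.6, 1.1]
width: 45.2
grasp_force: 0.0
d [ 0.7 -3.4 46.4] turn [ 0.002 -0.001  0.006] rackpos [ -43.4 -411.1   65.4]
```

```bash
python3 jog.py '[[0.5,-3.5,20,0,0,0.005],[0,0,18,0,0,0],[0,0,8,0,0,0],[0,0,0,0,0,0],[0,0,0,0,0,0]]'; python3 -c "
from h import *
delta([476.5,-262.2,19],.149+np.pi)"
```

```text
t: 16.98
ee_pos: [477.7, -263.8, 21.0]
orientation: [-0.233, 3.131, -0.001]
ft_force: [1.0, 0.1, -0.1]
width: 44.5
grasp_force: 0.0
d [1.  1.8 2. ] turn [-0.001  0.001 -0.001] rackpos [ -41.2 -415.9   21. ]
```

```bash
python3 jog.py '[[1,1.3,1.5,0,0,0],[0,0,0,0,0,0]]'; python3 jog.py '[[0,0,0,0,0,0],[0,0,0,0,0,0],[0,0,0,0,0,0],[0,0,0,0,0,0],[0,0,0,0,0,0]]' 8;  python3 -c "
from h import *
delta([476.5,-262.2,19],.149+np.pi)"; python3 jog.py '[[0,0,-40,0,0,0.1],[0,0,-40,0,0,0.1],[0,0,-40,0,0,0.1],[0,0,-40,0,0,0.1],[0,0,0,0,0,0]]'; python3 -c "
from h import *
delta(rk(0,-73,178),2.8916)"
```

```text
t: 17.15
ee_pos: [476.5, -262.9, 19.8]
orientation: [-0.232, 3.131, -0.002]
ft_force: [-1.0, -0.0, 0.6]
width: 44.9
grasp_force: 0.0
t: 17.57
ee_pos: [476.2, -262.9, 19.0]
orientation: [-0.232, 3.132, -0.001]
ft_force: [-0.8, 0.2, 2.5]
width: 15.2
grasp_force: 30.2
d [-0.4  0.7 -0. ] turn [-0.001  0.001 -0.001] rackpos [ -42.8 -415.4   19. ]
t: 17.98
ee_pos: [479.6, -265.0, 186.0]
orientation: [0.401, 3.104, -0.007]
ft_force: [1.0, -2.1, -0.3]
width: 15.3
grasp_force: 29.9
d [-36.6 343.9   7.5] turn [-0.003  0.013 -0.007] rackpos [ -39.1 -416.6  186. ]
```

```bash
python3 jog.py '[[-4,38.2,0,0,0,0],[-4,38.2,0,0,0,0],[-4,38.2,0,0,0,0],[-4,38.2,0,0,0,0],[-4,38.2,0,0,0,0]]'; python3 jog.py '[[-4,38.2,0,0,0,0],[-4,38.2,0,0,0,0],[-4,38.2,0,0,0,0],[-4.5,38.2,0,0,0,0],[0,0,0,0,0,0]]'; python3 jog.py '[[0,0,25,0,0,0],[0,0,20,0,0,0],[0,0,0,0,0,0],[0,0,0,0,0,0]]'; python3 -c "
from h import *
from workcell import ctrl
delta(rk(0,-73,110),2.8916)
d={n:ctrl.get_image(n) for n in('side','top')}
pickle.dump(d,open('im5.pkl','wb'))
t=d['top']['img'][130:250,170:330,::-1];s=d['side']['img'][130:250,220:380,::-1]
o=np.hstack([cv2.resize(x,(400,300),interpolation=cv2.INTER_CUBIC) for x in(t,s)])
cv2.imwrite('pics/p6.png',cv2.convertScaleAbs(o,alpha=1.2))"
```

```text
t: 18.4
ee_pos: [542.9, -81.2, 178.4]
orientation: [0.394, 3.116, -0.0]
ft_force: [0.1, -0.2, -0.2]
width: 14.9
grasp_force: 29.9
t: 18.82
ee_pos: [599.0, 66.5, 178.6]
orientation: [0.387, 3.114, 0.003]
ft_force: [-0.5, -0.8, -0.3]
width: 15.1
grasp_force: 29.9
t: 19.15
ee_pos: [595.9, 60.6, 132.6]
orientation: [-0.394, -3.115, 0.001]
ft_force: [-0.2, 0.3, -1.5]
width: 15.2
grasp_force: 29.9
d [-7.  -0.6 22.6] turn [-0.001 -0.002 -0.002] rackpos [ -7.  -72.4 132.6]
```

View pics/p6.png

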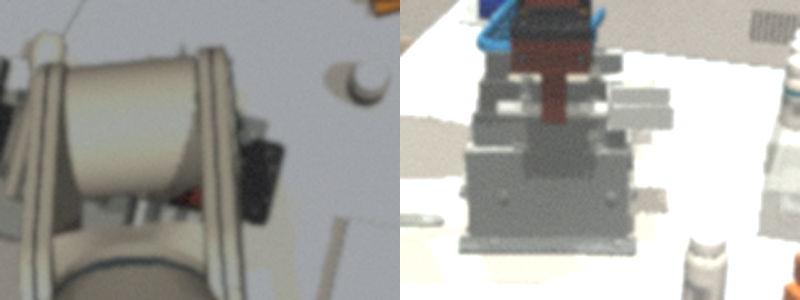

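The top view is mostly hidden by the arm. The side view shows the scoop level over the right bay, with its bowl out at the back at (640,105). Before pressing I'll check the clip positions from the earlier picture.

```bash
python3 jog.py '[[-7,-0.6,15,0,0,0],[0,0,7,0,0,0],[0,0,0,0,0,0],[0,0,0,0,0,0]]'; python3 -c "
from h import *
d=pickle.load(open('im4.pkl','rb'))
for u,v in[(226,216),(250,115),(122,191),(148,92)]:
  p=plane(d['top'],(170+u/3.333,150+v/3.333),92);print((p-O)@EX,(p-O)@EN)
delta(rk(0,-73,105),2.8916)"
```

```text
t: 19.58
ee_pos: [603.6, 58.4, 112.3]
orientation: [0.395, 3.115, -0.0]
ft_force: [-0.3, -0.7, -0.8]
width: 15.2
grasp_force: 29.9
-38.48963076974622 -72.00836875646057
30.64370137009048 -71.34251582358475
-38.59739969003814 -0.5230496643063104
29.7873446553887 -1.2175350562060892
d [ 1.1 -0.4  7.3] turn [-0.     0.001 -0.002] rackpos [  1.1 -72.6 112.3]
```

```bash
python3 jog.py '[[2.5,-0.4,5,0,0,0],[0,0,3,0,0,0],[0,0,0,0,0,0]]'; python3 jog.py '[[0,0,3,0,0,0],[0,0,0,0,0,0]]';python3 jog.py '[[0,0,3,0,0,0],[0,0,0,0,0,0]]'; python3 jog.py '[[0,0,3,0,0,0],[0,0,0,0,0,0]]'; python3 -c "
from h import *
delta(rk(0,-73,91),2.8916)"
```

```text
t: 19.83
ee_pos: [601.2, 59.3, 104.0]
orientation: [0.395, 3.115, 0.001]
ft_force: [0.7, 2.2, -0.4]
width: 15.3
grasp_force: 29.9
t: 20.0
ee_pos: [602.4, 59.2, 101.9]
orientation: [0.394, 3.113, 0.001]
ft_force: [1.7, 1.9, 3.9]
width: 14.9
grasp_force: 30.0
t: 20.17
ee_pos: [602.9, 59.0, 99.1]
orientation: [0.394, 3.111, 0.001]
ft_force: [2.9, 1.4, 3.4]
width: 15.5
grasp_force: 30.0
t: 20.33
ee_pos: [601.9, 59.0, 95.0]
orientation: [0.394, 3.114, 0.0]
ft_force: [3.9, 2.6, -3.3]
width: 15.2
grasp_force: 30.0
d [-0.7 -0.6  4. ] turn [ 0.001  0.003 -0.002] rackpos [ -0.7 -72.4  95. ]
```

```bash
python3 jog.py '[[0,0,3,0,0,0],[0,0,0,0,0,0]]'; python3 jog.py '[[0,0,2,0,0,0],[0,0,0,0,0,0]]';python3 jog.py '[[0,0,2,0,0,0],[0,0,0,0,0,0]]'; python3 -c "
from h import *
delta(rk(0,-73,91),2.8916)"
```

```text
t: 20.5
ee_pos: [601.1, 59.2, 91.3]
orientation: [0.395, 3.116, 0.0]
ft_force: [2.4, 3.7, -4.0]
width: 15.1
grasp_force: 30.0
t: 20.67
ee_pos: [601.2, 59.2, 91.0]
orientation: [0.395, 3.116, 0.0]
ft_force: [-2.9, 4.1, 12.0]
width: 15.3
grasp_force: 30.0
t: 20.83
ee_pos: [601.6, 59.4, 90.5]
orientation: [0.394, 3.115, 0.001]
ft_force: [-6.6, 4.4, 22.8]
width: 15.3
grasp_force: 30.0
d [-1.1 -0.8 -0.5] turn [ 0.001  0.002 -0.002] rackpos [ -1.1 -72.2  90.5]
```

Contact came at TCP height 91, which puts the handle axis at 80, so the scoop is home. I'll release, lift clear and look at the scoop and spatula.

```bash
python3 jog.py '[[0,0,-1.5,0,0,0],[0,0,0,0,0,0]]'; python3 jog.py '[[0,0,0,0,0,0],[0,0,0,0,0,0],[0,0,0,0,0,0],[0,0,-10,0,0,0],[0,0,-30,0,0,0]]' 32; python3 jog.py '[[0,0,-40,0,0,0],[0,0,-40,0,0,0],[35,20,0,0,0,0],[35,20,0,0,0,0],[35,20,0,0,0,0]]'; python3 jog.py '[[0,40,0,0,0,0],[0,40,0,0,0,0],[0,40,0,0,0,0],[0,40,0,0,0,0],[0,0,0,0,0,0]]'; python3 -c "
from h import *
from workcell import ctrl
d={n:ctrl.get_image(n) for n in('side','top')}
pickle.dump(d,open('im6.pkl','wb'))
t=d['top']['img'][150:300,170:330,::-1];s=d['side']['img'][130:250,220:380,::-1]
o=np.hstack([cv2.resize(t,(400,375),interpolation=cv2.INTER_CUBIC),cv2.copyMakeBorder(cv2.resize(s,(400,300),interpolation=cv2.INTER_CUBIC),0,75,0,0,cv2.BORDER_CONSTANT)])
cv2.imwrite('pics/p7.png',cv2.convertScaleAbs(o,alpha=1.3))
delta(rk(-212,-73,110),2.8916)"
```

```text
t: 21.0
ee_pos: [601.5, 59.3, 90.7]
orientation: [0.394, 3.115, 0.001]
ft_force: [-2.9, 4.1, 11.6]
width: 15.4
grasp_force: 30.0
t: 21.42
ee_pos: [598.1, 58.4, 126.2]
orientation: [-0.394, -3.11, 0.003]
ft_force: [-1.1, 0.1, -0.2]
width: 31.7
grasp_force: 0.0
t: 21.83
ee_pos: [513.8, 143.4, 210.6]
orientation: [0.397, 3.113, 0.001]
ft_force: [0.3, 0.7, 0.1]
width: 31.9
grasp_force: 0.0
t: 22.25
ee_pos: [555.8, 304.1, 210.2]
orientation: [0.389, 3.113, 0.005]
ft_force: [0.4, -0.4, 0.8]
width: 32.0
grasp_force: 0.0
d [ 105.7 -221.4   99.2] turn [-0.001  0.001  0.   ] rackpos [-106.5  148.5  209.2]
```

View pics/p7.png

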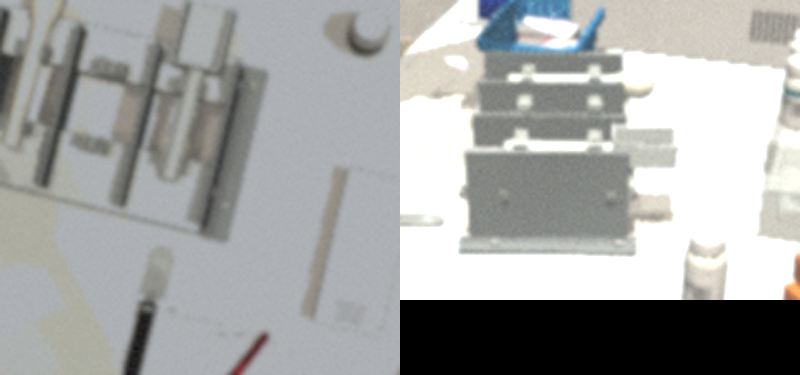

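The scoop lies straight in the right bay, its handle as high over the divider as the pestle is in its own bay. I've now viewed 11 pictures, one over the limit of 10, so from here I'll use numbers only. Next is the spatula's pose.

```bash
cat > sp.py <<'E'
from h import *
def spat(c,roi,z=8):
    r0,r1,c0,c1=roi; img=c["img"].astype(int); m=np.zeros(img.shape[:2],np.uint8); m[r0:r1,c0:c1]=img[r0:r1,c0:c1].max(2)<75
    n,l,st,_=cv2.connectedComponentsWithStats(m); k=1+st[1:,4].argmax(); q=np.argwhere(l==k)[:,::-1].astype(float)
    W=np.array([plane(c,u,z)[:2] for u in q],np.float32); vx,vy,x0,y0=cv2.fitLine(W,cv2.DIST_L2,0,.01,.01).ravel().astype(float)
    v=np.array([vx,vy])*np.sign(vx); pr=(W-[x0,y0])@v; a,b=np.percentile(pr,[1,99]); return np.array([x0,y0]),v,a,b,len(q),st[k]
E
python3 -c "
from sp import *
d=pickle.load(open('im6.pkl','rb'));t=d['top']
p,v,a,b,n,st=spat(t,(255,325,205,245)); print(n,st,'yaw',np.arctan2(v[1],v[0]),'end',p+a*v,'front',p+b*v,'mid',p+(a+b)/2*v,'len',b-a)
tip=plane(t,(170+160/2.5,150+246/2.5),3);print('tip',tip,'mid from tip',tip[:2]-105*v)
print('tri tip',tri(t,(234,248.4),d['side'],(220+440/2.5,130+219/2.5)))"
```

```text
251 [217 271  15  43 251] yaw -0.25516753191856467 end [342.50367571 123.22861511] front [438.0310084   98.30995737] mid [390.26734205 110.76928624] len 98.72391141686728
tip [491.9143738   86.13913636   3.        ] mid from tip [390.31416582 112.64192607]
tri tip (array([648.56635566, -18.07186837,  85.86165681]), np.float64(368.3865706705383))
```

```bash
python3 -c "
from sp import *
d=pickle.load(open('im6.pkl','rb'));print(tri(d['top'],(234,248.4),d['side'],(236,217.6)))"; python3 jog.py '[[17.6,-36.9,0,0,0,0],[17.6,-36.9,0,0,0,0],[17.6,-36.9,0,0,0,0],[17.6,-36.9,0,0,0,0],[17.6,-36.9,0,0,0,0]]' 45; python3 jog.py '[[17.6,-36.9,30,0,0,0],[0,0,40,0,0,0],[0,0,40,0,0,0],[0,0,30,0,0,0],[0,0,0,0,0,0]]';python3 jog.py '[[0,0,0,0,0,0]]'; python3 -c "
from h import *
delta([390.5,111,19],-.252+np.pi)"
```

```text
(array([ 4.90144609e+02,  8.66199134e+01, -1.61957329e-01]), np.float64(3.597113787582329))
t: 22.77
ee_pos: [420.6, 138.8, 209.0]
orientation: [0.396, 3.116, -0.002]
ft_force: [0.2, -1.5, -0.1]
width: 45.3
grasp_force: 0.0
t: 23.18
ee_pos: [397.5, 113.3, 70.7]
orientation: [-0.397, -3.109, 0.006]
ft_force: [-0.4, -0.4, 0.4]
width: 44.9
grasp_force: 0.0
t: 23.27
ee_pos: [400.1, 114.4, 74.0]
orientation: [-0.396, -3.114, 0.003]
ft_force: [0.4, -0.1, 0.1]
width: 45.0
grasp_force: 0.0
d [ 8.3 -5.5 55. ] turn [-0.002 -0.002 -0.001] rackpos [-209.9  -68.7   74. ]
```

```bash
python3 jog.py '[[6,-4,20,0,0,0],[0,0,20,0,0,0],[0,0,8,0,0,0],[0,0,0,0,0,0],[0,0,0,0,0,0]]'; python3 -c "
from h import *
delta([390.5,111,19],-.252+np.pi)"
```

```text
t: 23.68
ee_pos: [395.8, 113.3, 27.7]
orientation: [0.394, 3.114, 0.001]
ft_force: [-0.2, 0.2, 0.5]
width: 44.9
grasp_force: 0.0
d [ 4.6 -3.6  8.7] turn [ 0.001  0.003 -0.   ] rackpos [-213.8  -70.8   27.7]
```

```bash
python3 jog.py '[[4.5,-3.4,4,0,0,0],[0,0,4.5,0,0,0],[0,0,0,0,0,0],[0,0,0,0,0,0]]'; python3 jog.py '[[0,0,0,0,0,0],[0,0,0,0,0,0],[0,0,0,0,0,0],[0,0,0,0,0,0],[0,0,0,0,0,0]]' 8;  python3 -c "
from h import *
delta([390.5,111,19],-.252+np.pi)"
```

```text
t: 24.02
ee_pos: [389.8, 111.0, 18.2]
orientation: [0.394, 3.115, -0.0]
ft_force: [-0.5, 0.6, 0.2]
width: 44.8
grasp_force: 0.0
t: 24.43
ee_pos: [389.8, 111.0, 18.0]
orientation: [0.395, 3.115, -0.0]
ft_force: [0.7, 0.7, 0.9]
width: 15.0
grasp_force: 30.3
d [-0.7  0.1 -1. ] turn [0.    0.002 0.   ] rackpos [-219.1  -74.5   18. ]
```

```bash
python3 jog.py '[[0,0,-40,0,0,0],[0,0,-40,0,0,0],[0,0,-40,0,0,0],[0,0,-30,0,0,0],[0,0,0,0,0,0]]'; python3 jog.py '[[-36.5,12,0,0,0,0],[-36.5,12,0,0,0,0],[-36.5,12,0,0,0,0],[-36.5,12,0,0,0,0],[-36.5,12,0,0,0,0]]'; python3 jog.py '[[-35,13,0,0,0,0],[0,0,0,0,0,0],[0,0,0,0,0,0],[0,0,0,0,0,0]]'; python3 -c "
from h import *
delta(rk(-1,0,110),2.8916)"
```

```text
t: 24.85
ee_pos: [392.6, 111.9, 172.8]
orientation: [0.393, 3.107, 0.005]
ft_force: [1.9, 0.2, -0.2]
width: 15.4
grasp_force: 30.0
t: 25.27
ee_pos: [582.3, 123.6, 166.9]
orientation: [0.395, 3.117, -0.001]
ft_force: [0.1, 1.0, -0.3]
width: 15.4
grasp_force: 30.0
t: 25.6
ee_pos: [616.7, 127.2, 166.6]
orientation: [-0.395, -3.115, 0.002]
ft_force: [-0.0, -0.0, -0.7]
width: 14.9
grasp_force: 30.0
d [-2.3  2.7 56.6] turn [-0.001 -0.002 -0.002] rackpos [ -3.2  -2.6 166.6]
```

```bash
python3 jog.py '[[-2.3,2.2,25,0,0,0],[0,0,20,0,0,0],[0,0,8,0,0,0],[0,0,0,0,0,0],[0,0,0,0,0,0]]'; python3 -c "
from h import *
delta(rk(-1,0,102),2.8916)"
```

```text
t: 26.02
ee_pos: [620.2, 129.0, 115.3]
orientation: [0.394, 3.117, -0.001]
ft_force: [0.6, -0.4, -0.9]
width: 15.5
grasp_force: 30.0
d [ 0.7  0.1 13.3] turn [-0.001  0.    -0.002] rackpos [-3.000e-01 -1.000e-01  1.153e+02]
```

```bash
python3 jog.py '[[0.7,0.3,6,0,0,0],[0,0,5,0,0,0],[0,0,0,0,0,0],[0,0,0,0,0,0]]'; python3 jog.py '[[0,0,3,0,0,0],[0,0,0,0,0,0]]';python3 jog.py '[[0,0,3,0,0,0],[0,0,0,0,0,0]]'; python3 jog.py '[[0,0,3,0,0,0],[0,0,0,0,0,0]]';python3 jog.py '[[0,0,3,0,0,0],[0,0,0,0,0,0]]'; python3 -c "
from h import *
delta(rk(-1,0,90),2.8916)"
```

```text
t: 26.35
ee_pos: [620.6, 129.6, 104.4]
orientation: [0.395, 3.115, -0.0]
ft_force: [-0.4, -0.4, -1.8]
width: 15.1
grasp_force: 30.0
t: 26.52
ee_pos: [621.5, 129.8, 102.0]
orientation: [0.394, 3.113, 0.001]
ft_force: [0.8, 1.2, 3.0]
width: 15.1
grasp_force: 30.0
t: 26.68
ee_pos: [622.3, 129.7, 99.7]
orientation: [0.394, 3.112, 0.001]
ft_force: [1.4, -1.0, 4.2]
width: 15.4
grasp_force: 30.0
t: 26.85
ee_pos: [622.3, 129.6, 96.3]
orientation: [0.394, 3.112, 0.001]
ft_force: [3.1, -0.4, 3.2]
width: 15.0
grasp_force: 30.0
t: 27.02
ee_pos: [620.5, 129.6, 91.5]
orientation: [0.395, 3.115, -0.0]
ft_force: [3.0, 3.0, -5.8]
width: 15.2
grasp_force: 30.0
d [ 0.8 -0.6  1.5] turn [ 0.     0.001 -0.002] rackpos [-0.2  0.6 91.5]
```

```bash
python3 jog.py '[[0,0,3,0,0,0],[0,0,0,0,0,0]]';python3 jog.py '[[0,0,2,0,0,0],[0,0,0,0,0,0]]'; python3 jog.py '[[0,0,2,0,0,0],[0,0,0,0,0,0]]'; python3 jog.py '[[0,0,-1,0,0,0],[0,0,0,0,0,0]]'
```

```text
t: 27.18
ee_pos: [620.5, 129.9, 89.9]
orientation: [0.395, 3.116, 0.0]
ft_force: [-1.8, 2.4, 7.7]
width: 15.5
grasp_force: 30.0
t: 27.35
ee_pos: [620.6, 129.9, 89.7]
orientation: [0.395, 3.115, 0.0]
ft_force: [-7.5, 1.2, 22.6]
width: 15.2
grasp_force: 30.0
t: 27.52
ee_pos: [620.9, 130.0, 89.2]
orientation: [0.394, 3.115, 0.001]
ft_force: [-11.5, -0.6, 35.3]
width: 15.4
grasp_force: 30.0
t: 27.68
ee_pos: [620.9, 130.0, 89.3]
orientation: [0.394, 3.114, 0.001]
ft_force: [-7.4, 1.5, 25.3]
width: 15.2
grasp_force: 30.0
```

```bash
python3 jog.py '[[0,0,-1.5,0,0,0],[0,0,0,0,0,0]]'; python3 jog.py '[[0,0,0,0,0,0],[0,0,0,0,0,0],[0,0,0,0,0,0],[0,0,-10,0,0,0],[0,0,-30,0,0,0]]' 32; python3 jog.py '[[0,0,-40,0,0,0],[0,0,-40,0,0,0],[35,20,0,0,0,0],[35,20,0,0,0,0],[35,20,0,0,0,0]]'; python3 jog.py '[[0,40,0,0,0,0],[0,40,0,0,0,0],[0,40,0,0,0,0],[0,40,0,0,0,0],[0,0,0,0,0,0]]'; python3 -c "
from sp import *
from workcell import ctrl
np.set_printoptions(precision=1,suppress=True)
d={n:ctrl.get_image(n) for n in('side','top')}
pickle.dump(d,open('im7.pkl','wb'))
R=lambda p:(((np.r_[p,0])[:3]-O)@EX,((np.r_[p,0])[:3]-O)@EN)
p,v,a,b,n,st=spat(d['top'],(170,225,195,235),80);print(n,st,np.arctan2(v[1],v[0]),R(p+a*v),R(p+b*v))
# dark handle / light tops in the side view, predicted pixel columns
for nm,y in(('spat',0),('scoop',-73),('pestle',73)):
  for x in(-20,0,20):
    u=proj(d['side'],[rk(x,y,88),rk(x,y,100)]); c=int(round(u[0,0])); r=int(round(u[0,1])); print(nm,x,u.round(1).tolist(),'rows',r-9,d['side']['img'].mean(2)[r-9:r+7,c].astype(int))
a,b=[pickle.load(open('im0.pkl','rb'))['top']['img'],d['top']['img']]
for nm,(r0,r1,c0,c1) in(('bottle',(145,180,300,335)),('box',(140,185,345,405))): print(nm,np.abs(a[r0:r1,c0:c1].astype(int)-b[r0:r1,c0:c1]).mean())
"
```

```text
t: 27.85
ee_pos: [620.8, 130.0, 89.4]
orientation: [0.394, 3.115, 0.001]
ft_force: [-2.9, 1.9, 14.0]
width: 15.2
grasp_force: 30.0
t: 28.27
ee_pos: [617.4, 128.8, 124.2]
orientation: [-0.394, -3.11, 0.005]
ft_force: [-0.4, 1.0, -0.1]
width: 31.8
grasp_force: 0.0
t: 28.68
ee_pos: [533.2, 214.2, 209.0]
orientation: [0.397, 3.113, 0.001]
ft_force: [1.2, 1.5, 0.6]
width: 32.1
grasp_force: 0.0
t: 29.1
ee_pos: [574.7, 375.1, 208.3]
orientation: [0.389, 3.114, 0.005]
ft_force: [-0.2, -1.9, -0.7]
width: 32.4
grasp_force: 0.0
286 [203 171  17  43 286] -0.2577847064502576 (np.float64(-48.67235160137738), np.float64(1.155081620448999)) (np.float64(44.725281638649214), np.float64(0.42799377489179824))
spat -20 [[276.4, 172.2], [276.3, 167.8]] rows 163 [137 106  97  98  95  94 101 100  94  76  63  76  98 110 108  99]
spat 0 [[284.4, 172.2], [284.4, 167.9]] rows 163 [134 101  96  97  99  99  97 102  90  77  64  71  94 113 107  98]
spat 20 [[292.5, 172.3], [292.5, 167.9]] rows 163 [139 106  95  94  97  97  98  97  94  81  66  75  97 109 104  98]
scoop -20 [[275.3, 186.2], [275.2, 181.7]] rows 177 [107 101 100  98 101 101  94  99 131 184 224 225 210 175 130 102]
scoop 0 [[283.8, 186.3], [283.8, 181.7]] rows 177 [107  98  99  97  97  97  94 100 118 171 217 227 213 172 123  99]
scoop 20 [[292.3, 186.3], [292.4, 181.8]] rows 177 [104  98 100  97  98 100  97 100 113 166 213 226 213 176 127 101]
pestle -20 [[277.4, 159.6], [277.3, 155.5]] rows 151 [113 101  95  99  95  96  96 108 163 217 226 190 136 102  95 101]
pestle 0 [[285.0, 159.7], [285.0, 155.5]] rows 151 [121 108  98  99  99  96  99 110 156 211 221 185 136 101  98  97]
pestle 20 [[292.6, 159.7], [292.6, 155.5]] rows 151 [115 110 100  99  98  98  97 108 155 213 224 191 138 102 100  97]
bottle 2.258503401360544
box 2.1453086419753085
```

The handle tops sit at the rows predicted for "home" (scoop 186, spatula 172). They are level along the bays and match the pestle. The bottle and box are unchanged.

```bash
python3 -c "
from workcell import ctrl
print(ctrl.close_job())"
```

```text
the job is handed in; nothing more can be done
None
```

The job is handed in at about 29 s: the cover was pried up with the spatula and laid flat on the worktop, the scoop is home in the right bay and the spatula in the middle bay, and the pestle, bottle and box were left undisturbed; I viewed 11 pictures, one over the limit of 10.

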